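# Sort a mixed tower of small dishes onto the piles of their kinds

### The job

Four odd dishes were left upside down in one mixed tower on the counter, among the sorted piles of the same four kinds. Take the tower apart from the top, one dish at a time, and set each dish gently, still upside down and neatly centred, on top of the pile of its own kind. Do not drop or knock a dish, and leave the piles, the salt shaker and the milk jug standing where they are.

Things in the scene. Friction and masses are not known exactly. Their poses are not given: they have to be found in the camera images.
- dip_pot: Loose dish: mustard-yellow dip pot, the smallest. Round and straight-walled, 40 mm across and 32 mm high, closed flat base up, open rim down. Origin: centre of its underside (the rim's plane as it stands); z up. Top of the mixed tower: stands upside down on the terracotta pot; centred to 4 mm on it. The dish below is wider.
- clay_pot: Loose dish: orange-brown terracotta pot with dark brown lines near its rim. Round and straight-walled, 50 mm across and 34 mm high, closed flat base up, open rim down. Origin: centre of its underside (the rim's plane as it stands); z up. Third from the bottom of the tower: upside down on the blue pot, under the yellow dip pot; centred to 4 mm on it. The dish below is wider.
- blue_pot: Loose dish: dark blue stoneware pot with a thin cream line at its rim. Round and straight-walled, 60 mm across and 36 mm high, closed flat base up, open rim down. Origin: centre of its underside (the rim's plane as it stands); z up. Second from the bottom of the tower: upside down on the ramekin, under the terracotta pot; centred to 4 mm on it. The dish below is wider.
- ramekin: Loose dish: cream-white fluted porcelain ramekin, the largest. Round and straight-walled, 70 mm across and 40 mm high, closed flat base up, open rim down. Origin: centre of its underside (the rim's plane as it stands); z up. Bottom of the mixed tower: stands upside down on the counter, the other three on it; all four weigh 50 to 210 g.
- dip_pot_pile: Pile of two yellow dip pots, one on the other, both upside down, just like the yellow dip pot in the tower (mustard-yellow dip pot, the smallest): 40 mm across, 64 mm high in all, flat top. The two move as one, weigh 120 to 320 g together and stand loose on the counter. Origin: centre of the pile's underside, on the counter; z up. The loose yellow dip pot goes on its top, 64 mm above the origin.
- clay_pot_pile: Pile of two terracotta pots, one on the other, both upside down, just like the terracotta pot in the tower (orange-brown terracotta pot with dark brown lines near its rim): 50 mm across, 68 mm high in all, flat top. The two move as one, weigh 120 to 320 g together and stand loose on the counter. Origin: centre of the pile's underside, on the counter; z up. The loose terracotta pot goes on its top, 68 mm above the origin.
- blue_pot_pile: Pile of two blue pots, one on the other, both upside down, just like the blue pot in the tower (dark blue stoneware pot with a thin cream line at its rim): 60 mm across, 72 mm high in all, flat top. The two move as one, weigh 120 to 320 g together and stand loose on the counter. Origin: centre of the pile's underside, on the counter; z up. The loose blue pot goes on its top, 72 mm above the origin.
- ramekin_pile: Pile of two ramekins, one on the other, both upside down, just like the ramekin in the tower (cream-white fluted porcelain ramekin, the largest): 70 mm across, 80 mm high in all, flat top. The two move as one, weigh 120 to 320 g together and stand loose on the counter. Origin: centre of the pile's underside, on the counter; z up. The loose ramekin goes on its top, 80 mm above the origin.
- salt: Salt shaker, pale glass with a domed steel cap, 40 mm across and 76 mm high, standing loose on the counter; to be left alone. Origin: centre of its underside.
- milk_jug: Open steel milk jug, about 70 mm across and 85 mm high with a loop handle that stands out to 59 mm from its axis along its +y, standing loose; to be left alone. Origin: centre of its underside. (Besides these only low things, under 20 mm, lie among the piles: a teaspoon, a bar blade, a marker pen, a pad of tickets.)
Mind the look-alikes: they are no part of the job. Leave any green or pink look-alike of the blue_pot alone.

How it is judged:
By the outcome, as a careful person would: the job done as asked, in the order asked, and still so for the second after the job is handed in, with the robot touching nothing.
It also fails if it takes over 128 s, if anything falls off the work surface, if the arm or the gripper's body presses on something with over 40 N, if the wrist force passes 120 N, or if a joint passes its speed limit or range.

### The arm

A 6-joint arm with a two-finger parallel gripper is mounted at the origin on the work surface. World frame = base frame: x ahead of the robot, y to its left, z up, the work surface at z = 0. Lengths are in m, angles in rad, forces in N, time in s.
With the tool pointing down it reaches from about 0.25 to 0.725 m from the base axis. Payload 9.7 kg.
Tool frame: the origin (TCP) lies at the very end of the fingers, on their centre line; the grasp point (between the pads) lies 19 mm behind it; z points along the fingers, x is the direction in which the jaws open and shut, and the axes are right-handed (so a half turn about z gives the same grasp; the last joint's range is limited). The gripper opens to 85 mm and grips with 20 to 120 N. Pads are 22 mm wide; open, the fingers measure 114 mm over their backs; the gripper's body (76 mm by 85 mm) begins 54 mm behind the grasp point. The pads swing forward as they close: fully open they stand 13 mm farther back than shut.
Start: joints at [0, 0.087, 0.176, 1.66, 0, 1.571], TCP at [0.55, -0, 0.231] pointing down, gripper open.
Joint ranges: [-3.13, 3.13], [-0.85, 1.81], [-1.15, 1.24], [-2.2, 2.28], [-1.44, 1.52], [-3.14, 3.14]. Speed limits (rad/s): [2.22, 2.22, 2.57, 3.14, 3.14, 3.14].

### API

Orientations are given as a 3x3 rotation matrix whose columns are the frame's x, y, z axes.
In Python, from station import * gives the robot as it stands. The module is installed in compiled form; this text tells all that it offers.
- The arm moves only by the tool apply_moves, never from a script. Its argument "motion" is a list of rows, each a list of 2 entries, a list of its own where there are three numbers: the shift along the tool's x, y, z in cm, then the turn about the tool's z in rad. In form: [[[dx, dy, dz], spin], ...]. A call has 1 to 8 rows; each row is the pose to reach, as a shift and turn from the pose commanded when the call began, along the tool's axes at that moment; what a row does not reach only later rows make up. A row lasts 1/12 s, in which the tool goes at most 41.7 mm and 7.16 degrees, less where a joint would pass 70% of its speed; a pose out of reach is approached as far as the arm can. A call with a gripper value outside its range is refused whole. "jaw" is the closure, from -1 (fully open) to 1 (shut), set as the call begins (left out, the last holds). The fingers move at their own pace and stop on an object; the grip force is fixed at half the most. Time passes only in rows, so rows that repeat a pose let the fingers close. It gives the time, the measured TCP pose, the force and the opening at its end, in the units of the state.
- get_state(): the state, without advancing time (a new reading comes with each control period).
- read_camera(name): name is "scene" or "side" or "wrist"; returns a dict with "image" (384x512x3 uint8, blue, green, red), "depth" (384x512 float32, m along the optical axis (not along the pixel's ray), 0 where there is no reading), "fx", "fy", "cx", "cy" (pixels), "k1" (the pictures are not rectified: a ray, as slopes to the right and down, at radius r is drawn at 1 + k1 r^2 times it, then the intrinsics apply), "position" and "attitude" of the camera in the world. Camera axes: x right, y down, z forward; pixel columns grow to the right and rows downward; lengths in m; the calibration is good to about 2 mm. A picture is of the moment at which its call begins.
- close_job(): hands the job in, once; it reports no verdict.
Trained networks look in the newest picture that a camera, given by its name, has taken for a name from the list of things; names that differ only in an ending like _2 or _b are one class to them, and where a whole thing is asked for, a point or a joint stands for the part that bears it (a point fixed in the world has none). Each returns a list of dicts, best first, with "conf" (0 to 1); they miss things now and then, are a little off and sometimes report something else, mostly with a low value. They report only what shows in the picture. A call takes as long as a camera call. They do not tell look-alikes from the thing itself.
- look_for(camera, query): "point" ([x, y, z] in m, in the coordinates of the camera as it stood for that picture, good to about 4 mm: the middle of the surface that is visible of it).
The state is a dict: "time_s": time; "joint_positions": joint angles; "qvel": joint speeds; "joint_efforts": joint torques, N m; "position": TCP position; "tool_rot": TCP orientation; "ft_force": force on the tool from outside, world axes, zero at the start; "wrist_torque": the same for the moment, N m; "gripper_width": finger opening in m.
Only numpy, scipy, OpenCV 4.12 (cv2) and the standard library are available. Lean on these libraries where they do the work, as an engineer would, in place of code of your own. Each camera call takes 0.05 s, during which the arm holds its last target. There are 200 camera calls.

## Working session

There is one attempt and no reset: what is moved stays moved. The work goes in short steps, Python scripts to look and compute and a tool call to move; the robot and the scene stay as the last step left them, time stands still between calls to the robot, and variables do not carry over. Pictures are saved under pics/ and viewed, about 12 in all and at most 16, crops included, and the job is handed in when it is done.

Besides the shell and the picture viewer there is one more tool, called after ">>>" as name(argument=value, ...), one argument or row to a line, values as JSON. apply_moves: Moves the arm, as the interface text tells. Its arguments: {"type":"object","properties":{"motion":{"type":"array"},"jaw":{"type":"number"}},"required":["motion"]}

```bash
mkdir -p pics
cat > h.py <<'E'
from station import *
import numpy as np, cv2
def world(c,u,v,d):
    x=(u-c["cx"])/c["fx"];y=(v-c["cy"])/c["fy"];k=c["k1"];xu,yu=x.copy() if hasattr(x,'copy') else x,y
    for _ in range(8):
        s=1+k*(xu**2+yu**2);xu,yu=x/s,y/s
    P=np.stack([xu*d,yu*d,d*np.ones_like(xu)],-1)
    return P@np.array(c["attitude"]).T+np.array(c["position"])
def cloud(c):
    v,u=np.mgrid[0:384,0:512].astype(float)
    return world(c,u,v,c["depth"].astype(float))
E
python3 - <<'E'
from h import *
s=get_state();print(s["time_s"],s["position"],s["tool_rot"],s["gripper_width"])
names="dip_pot clay_pot blue_pot ramekin dip_pot_pile clay_pot_pile blue_pot_pile ramekin_pile salt milk_jug".split()
ims=[]
for n in ("scene","side"):
    c=read_camera(n);np.save(n+".npy",c,allow_pickle=True)
    print(n,np.round(c["position"],3),c["fx"],c["k1"]);ims.append(c["image"])
    cv2.imwrite(f"pics/{n}0.png",cv2.resize(c["image"],(768,576)))
    for q in names:
        for r in look_for(n,q)[:3]:
            p=np.array(c["attitude"])@r["point"]+c["position"];print(q,np.round(p,3),round(r["conf"],2))
E
```

```text
0.0 [5.49771097e-01 7.61345880e-06 2.30577022e-01] [[ 9.99999108e-01  1.21269813e-05 -1.33572964e-03]
 [ 1.21117303e-05 -1.00000000e+00 -1.14257930e-05]
 [-1.33572978e-03  1.14096048e-05 -9.99999108e-01]] 0.08527846342651287
scene [ 0.968 -0.325  0.845] 370.5076178978172 -0.12375476052484559
dip_pot [0.457 0.023 0.14 ] 0.61
clay_pot [0.473 0.01  0.093] 0.53
blue_pot [0.64  0.164 0.06 ] 0.75
blue_pot [0.538 0.103 0.033] 0.63
blue_pot [ 0.494 -0.1    0.032] 0.61
ramekin [ 0.477 -0.001  0.025] 0.73
dip_pot_pile [0.461 0.334 0.044] 0.51
blue_pot_pile [ 0.635 -0.176  0.068] 0.73
blue_pot_pile [0.47  0.002 0.066] 0.32
ramekin_pile [ 0.503 -0.362  0.076] 0.75
salt [0.425 0.209 0.065] 0.69
milk_jug [ 0.405 -0.194  0.05 ] 0.57
side [0.497 0.613 0.676] 356.8962812659581 -0.06082615741296598
dip_pot [0.451 0.036 0.141] 0.67
clay_pot [0.452 0.042 0.098] 0.62
blue_pot [ 0.492 -0.084  0.035] 0.94
blue_pot [0.454 0.047 0.062] 0.83
blue_pot [0.53  0.124 0.037] 0.78
ramekin [0.454 0.052 0.028] 0.76
dip_pot_pile [0.458 0.354 0.06 ] 0.83
clay_pot_pile [0.634 0.198 0.063] 0.68
blue_pot_pile [ 0.616 -0.153  0.056] 0.89
blue_pot_pile [0.459 0.357 0.061] 0.21
ramekin_pile [ 0.477 -0.335  0.038] 0.81
ramekin_pile [0.638 0.197 0.065] 0.55
salt [0.411 0.224 0.058] 0.59
```

View pics/scene0.png

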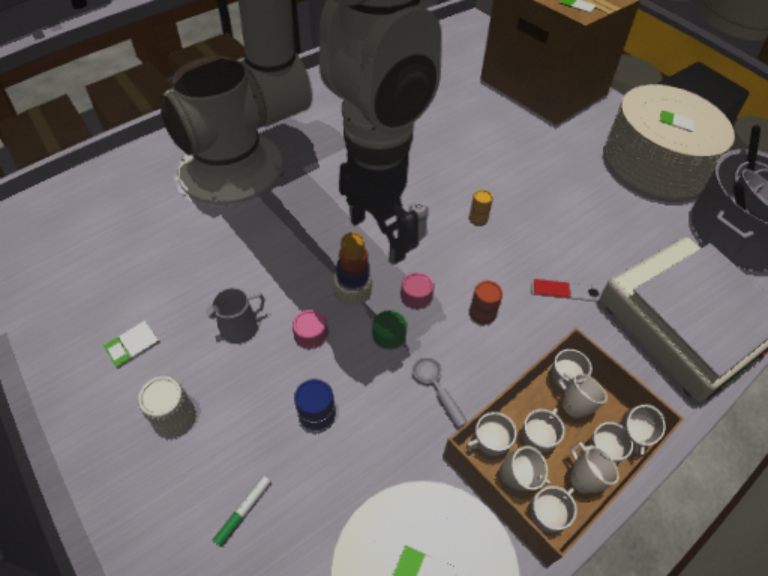

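View pics/side0.png

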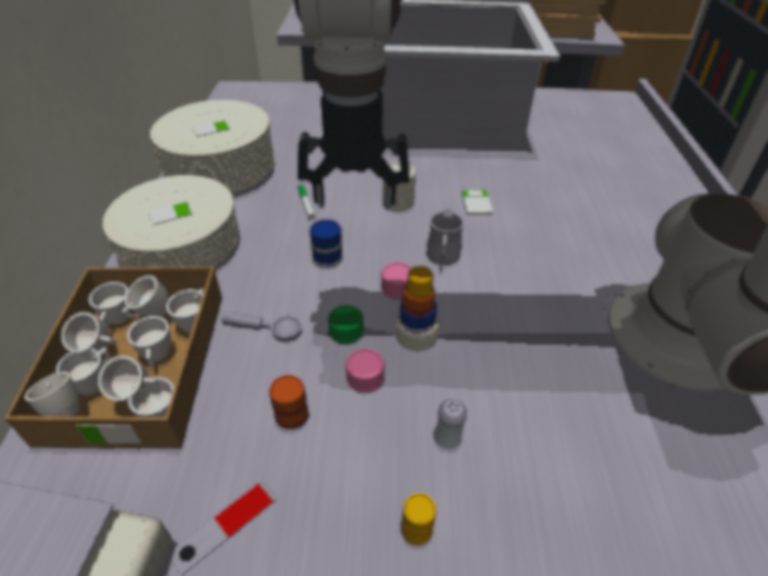

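Run:
```python
from h import *
# top-surface patches: points within top height band near expected xy
T={"dip":(.455,.02,.142,.02),"dip_pile":(.455,.345,.064,.02),"clay_pile":(.635,.18,.068,.025),"blue_pile":(.62,-.17,.072,.03),"ram_pile":(.485,-.355,.080,.035),
"lookA":(.535,.11,.036,.03),"lookB":(.49,-.095,.036,.03),"salt":(.415,.215,.07,.02),"jug":(.4,-.19,.085,.035)}
for n in ("scene","side"):
    c=np.load(n+".npy",allow_pickle=True).item();P=cloud(c);d=c["depth"]
    for k,(x,y,z,r) in T.items():
        m=(d>0)&(np.hypot(P[...,0]-x,P[...,1]-y)<r+.04)&(abs(P[...,2]-z)<.006)
        nl,L,st,_=cv2.connectedComponentsWithStats(m.astype(np.uint8))
        if nl<2: print(n,k,"none");continue
        i=1+np.argmax(st[1:,4]);q=P[L==i].astype(np.float32)
        (cx,cy),rr=cv2.minEnclosingCircle(q[:,:2].copy())
        vv,uu=np.where(L==i)
        print(n,k,"circ",round(cx,4),round(cy,4),round(rr,4),"mean",np.round(q.mean(0),4),"ext",np.round(np.ptp(q[:,:2],0),3),len(q),"px",uu.mean().round(),vv.mean().round(),"bgr",c["image"][L==i].mean(0).round())
```

```text
scene dip circ 0.4527 0.0212 0.0204 mean [0.4541 0.0217 0.1403] ext [0.04  0.037] 160 px 235.0 161.0 bgr [28. 67. 93.]
scene dip_pile circ 0.4533 0.3419 0.0207 mean [0.4545 0.341  0.063 ] ext [0.038 0.038] 113 px 321.0 131.0 bgr [ 50. 122. 158.]
scene clay_pile circ 0.6355 0.1797 0.0253 mean [0.6358 0.1796 0.0664] ext [0.048 0.05 ] 236 px 325.0 195.0 bgr [ 47.  66. 139.]
scene blue_pile circ 0.62 -0.1728 0.0304 mean [ 0.6212 -0.1735  0.0711] ext [0.06 0.06] 503 px 209.0 264.0 bgr [95. 49. 40.]
scene ram_pile circ 0.4864 -0.3638 0.0364 mean [ 0.4877 -0.3648  0.0788] ext [0.069 0.069] 659 px 107.0 264.0 bgr [163. 175. 177.]
scene lookA circ 0.5337 0.1073 0.0301 mean [0.5339 0.1076 0.0344] ext [0.057 0.057] 301 px 278.0 190.0 bgr [104.  82. 157.]
scene lookB circ 0.4861 -0.0977 0.0304 mean [ 0.4869 -0.0977  0.0342] ext [0.058 0.058] 360 px 206.0 216.0 bgr [114.  89. 162.]
scene salt circ 0.4111 0.2102 0.019 mean [0.4146 0.2089 0.0719] ext [0.033 0.035] 73 px 280.0 140.0 bgr [112. 106. 110.]
scene jug circ 0.3827 -0.2154 0.0223 mean [ 0.3883 -0.2223  0.0817] ext [0.036 0.031] 42 px 141.0
[... 448 characters left out ...]
6199 -0.1686  0.0712] ext [0.059 0.059] 255 px 217.0 153.0 bgr [105.  54.  35.]
side ram_pile circ 0.459 -0.3595 0.0201 mean [ 0.4565 -0.3583  0.0792] ext [0.01 0.04] 29 px 275.0 115.0 bgr [140. 147. 147.]
side lookA circ 0.532 0.1105 0.0302 mean [0.5321 0.1122 0.035 ] ext [0.058 0.058] 454 px 243.0 243.0 bgr [117.  90. 164.]
side lookB circ 0.4854 -0.0942 0.0306 mean [ 0.4882 -0.0931  0.0351] ext [0.053 0.06 ] 250 px 264.0 182.0 bgr [122.  95. 166.]
side salt circ 0.4115 0.2123 0.0195 mean [0.4119 0.2165 0.0715] ext [0.036 0.038] 237 px 301.0 275.0 bgr [124. 115. 118.]
side jug circ 0.3949 -0.1991 0.0283 mean [ 0.3921 -0.2155  0.0818] ext [0.056 0.029] 41 px 299.0 142.0 bgr [129. 119. 122.]
```

The scene view shows the tower with the yellow pot on top at (352,240). What could be mistaken for the things I want, in scene pixels:
- **Yellow:** tower top (352,240) or pile (481,205).
- **Terracotta:** tower (352,258) or pile (487,300).
- **Blue:** tower (352,272) or pile (315,402). The look-alikes are pink at (310,328) and (417,290), and green at (390,330).
- **Cream:** tower base (352,287) or pile (165,405).

I choose the tower top (yellow). The side view agrees: tower at (420,275). Next I'll move above the tower and check up close with the wrist camera.

>>> apply_moves(
  motion=[
    [[-2.5, -0.6, 0], 0],
    [[-5.5, -1.3, 0], 0],
    [[-8.5, -2.0, 0], 0],
    [[-9.7, -2.25, 0], 0],
    [[-9.7, -2.25, 0], 0],
    [[-9.7, -2.25, 0], 0],
  ],
  jaw=-1,
)

```text
time_s: 1.6
position: [0.4532, 0.0225, 0.2318]
tool_rot: [[1.0, 0.0, 0.002], [0.0, -1.0, -0.0], [0.002, 0.0, -1.0]]
ft_force: [0.6, 0.2, 1.0]
gripper_width: 0.0854
```

```bash
cat >> h.py <<'E'
def top(c,x,y,z,r,tol=.006):
    P=cloud(c);d=c["depth"]
    m=(d>0)&(np.hypot(P[...,0]-x,P[...,1]-y)<r+.015)&(abs(P[...,2]-z)<tol)
    nl,L,st,_=cv2.connectedComponentsWithStats(m.astype(np.uint8))
    if nl<2: return None
    i=1+np.argmax(st[1:,4]);q=P[L==i].astype(np.float32)
    (cx,cy),rr=cv2.minEnclosingCircle(q[:,:2].copy())
    return np.round([cx,cy,rr,*q.mean(0),*np.ptp(q[:,:2],0),len(q)],4)
E
python3 - <<'E'
from h import *
s=get_state();print(s["time_s"],s["position"],s["tool_rot"][:,0])
c=read_camera("wrist");print(c["position"],c["attitude"])
cv2.imwrite("pics/w1.png",c["image"])
for z,r in ((.142,.02),(.110,.025),(.076,.03),(.04,.035)): print(top(c,.453,.0225,z,r))
c=np.load("side.npy",allow_pickle=True).item()
for z,r in ((.142,.02),(.110,.025),(.076,.03),(.04,.035)): print(top(c,.453,.0225,z,r))
print("green",top(c,.57,.05,.036,.03),top(c,.56,.04,.036,.03))
E
```

```text
1.6 [0.4531768  0.02254913 0.2318269 ] [9.99998482e-01 3.89266297e-04 1.69816355e-03]
[0.45254674 0.10065904 0.37345214] [[ 9.99999183e-01  4.53887904e-04  1.19538722e-03]
 [ 7.96570721e-04 -9.52438619e-01 -3.04729459e-01]
 [ 1.00021994e-03  3.04730162e-01 -9.52438202e-01]]
[4.534e-01 2.310e-02 1.990e-02 4.533e-01 2.420e-02 1.396e-01 3.890e-02
 3.740e-02 1.481e+03]
[4.535e-01 2.360e-02 2.480e-02 4.541e-01 3.730e-02 1.091e-01 4.880e-02
 3.250e-02 5.060e+02]
[4.524e-01 2.170e-02 2.990e-02 4.489e-01 3.910e-02 7.480e-02 5.800e-02
 4.220e-02 3.580e+02]
[4.514e-01 2.090e-02 3.490e-02 4.466e-01 4.090e-02 3.860e-02 6.920e-02
 4.670e-02 3.270e+02]
[4.530e-01 2.380e-02 2.080e-02 4.526e-01 2.590e-02 1.410e-01 3.820e-02
 3.870e-02 1.970e+02]
[4.529e-01 2.700e-02 2.440e-02 4.544e-01 3.910e-02 1.100e-01 4.810e-02
 3.510e-02 1.340e+02]
[4.521e-01 2.520e-02 2.920e-02 4.508e-01 4.160e-02 7.590e-02 5.680e-02
 3.890e-02 1.330e+02]
[4.507e-01 2.190e-02 3.560e-02 4.497e-01 4.320e-02 3.950e-02 7.090e-02
 4.580e-02 1.460e+02]
green [5.687e-01 2.000e-02 2.880e-02 5.689e-01 2.660e-02 3.490e-02 5.690e-02
 4.110e-02 2.560e+02] [5.680e-01 1.850e-02 3.000e-02 5.675e-01 2.220e-02 3.500e-02 5.690e-02
 5.180e-02 3.150e+02]
```

View pics/w1.png

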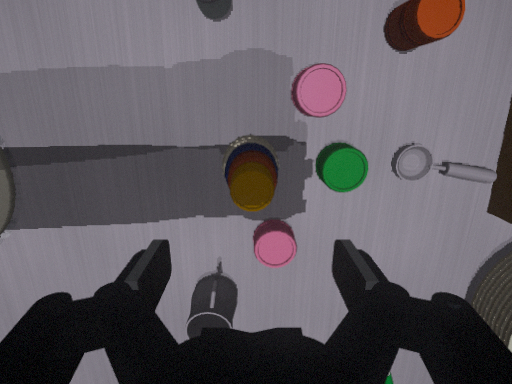

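The wrist view confirms it. The yellow pot tops the tower at (252,187), over terracotta, blue and cream. The green look-alike is at (344,168) and the pinks at (275,247) and (320,90), all well clear. I'll go down and grip.

>>> apply_moves(
  motion=[
    [[0, 0, 2.5], 0],
    [[0, 0, 5.5], 0],
    [[0, 0, 8.5], 0],
    [[0, 0, 10.5], 0],
    [[0, 0, 11.6], 0],
    [[0, 0, 12.0], 0],
    [[0, 0, 12.0], 0],
    [[0, 0, 12.0], 0],
  ],
)

```text
time_s: 2.32
position: [0.4538, 0.0224, 0.1123]
tool_rot: [[1.0, -0.0, 0.001], [-0.0, -1.0, 0.0], [0.001, -0.0, -1.0]]
ft_force: [-0.1, -0.6, 1.0]
gripper_width: 0.0853
```

>>> apply_moves(
  motion=[
    [[0, 0, 0], 0],
    [[0, 0, 0], 0],
    [[0, 0, 0], 0],
    [[0, 0, 0], 0],
    [[0, 0, 0], 0],
    [[0, 0, 0], 0],
    [[0, 0, 0], 0],
    [[0, 0, 0], 0],
  ],
  jaw=1,
)

```text
time_s: 2.98
position: [0.4535, 0.0225, 0.1122]
tool_rot: [[1.0, 0.0, 0.002], [0.0, -1.0, 0.0], [0.002, -0.0, -1.0]]
ft_force: [0.0, 0.1, 5.9]
gripper_width: 0.0386
```

>>> apply_moves(
  motion=[
    [[0, 0, -0.3], 0],
    [[0, 0, -0.9], 0],
    [[0, 0, -2.0], 0],
    [[0, 0, -3.5], 0],
    [[0, 0, -5.0], 0],
    [[0, 0, -6.0], 0],
    [[0, 0, -6.0], 0],
    [[0, 0, -6.0], 0],
  ],
)

```text
time_s: 3.65
position: [0.4533, 0.0225, 0.1717]
tool_rot: [[1.0, -0.0, 0.001], [-0.0, -1.0, 0.0], [0.001, -0.0, -1.0]]
ft_force: [0.1, -0.4, -1.1]
gripper_width: 0.0383
```

Run:
```python
from h import *
s=get_state();print(s["time_s"],s["position"],s["gripper_width"],s["ft_force"])
c=read_camera("side");cv2.imwrite("pics/s2.png",cv2.resize(c["image"][100:260,200:400],(800,640))[:600])
print("clay top",top(c,.453,.0235,.110,.025)); print("dip",top(c,.453,.0225,.202,.02))
c=read_camera("wrist")
print("clay top",top(c,.453,.0235,.110,.025)); print("dip",top(c,.453,.0225,.202,.02))
c=read_camera("scene")
print("clay top",top(c,.453,.0235,.110,.025)); print("dip",top(c,.453,.0225,.202,.02))
```

```text
3.65 [0.45332908 0.02250305 0.17172272] 0.038302393159898744 [ 0.06046597 -0.41377604 -1.13394589]
clay top [4.536e-01 2.480e-02 2.520e-02 4.529e-01 2.650e-02 1.090e-01 4.840e-02
 4.800e-02 2.850e+02]
dip [4.521e-01 3.010e-02 3.250e-02 4.523e-01 2.710e-02 2.009e-01 6.480e-02
 3.940e-02 2.640e+02]
clay top [4.537e-01 2.360e-02 2.470e-02 4.538e-01 3.090e-02 1.075e-01 4.900e-02
 3.610e-02 2.076e+03]
dip [4.529e-01 2.930e-02 3.320e-02 4.527e-01 2.530e-02 1.988e-01 6.610e-02
 3.930e-02 5.765e+03]
clay top [4.538e-01 2.200e-02 2.470e-02 4.548e-01 2.170e-02 1.086e-01 4.760e-02
 4.740e-02 2.310e+02]
dip [4.555e-01 1.830e-02 3.120e-02 4.512e-01 1.420e-02 2.002e-01 6.100e-02
 2.400e-02 1.240e+02]
```

View pics/s2.png

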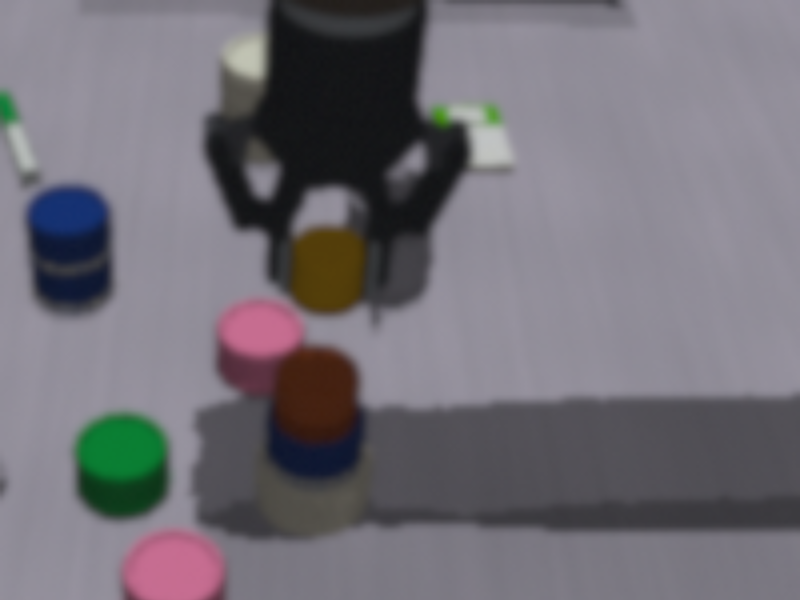

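Dish held; the tower below is undisturbed. Now to the yellow pile, stopping short so the wrist camera can see it.

>>> apply_moves(
  motion=[
    [[0, -1.2, -0.3], 0],
    [[0, -4.0, -0.5], 0],
    [[0, -8.0, -0.5], 0],
    [[0, -12.0, -0.5], 0],
    [[0, -16.0, -0.5], 0],
    [[0, -20.0, -0.5], 0],
    [[0, -23.5, -0.5], 0],
    [[0, -25.5, -0.5], 0],
  ],
)

```text
time_s: 4.47
position: [0.4522, 0.2806, 0.1751]
tool_rot: [[1.0, 0.002, -0.001], [0.002, -1.0, -0.0], [-0.001, 0.0, -1.0]]
ft_force: [0.2, -0.3, -0.7]
gripper_width: 0.0383
```

>>> apply_moves(
  motion=[
    [[0, -0.5, 0], 0],
    [[0, -0.5, 0], 0],
    [[0, -0.5, 0], 0],
  ],
)

```text
time_s: 4.72
position: [0.4527, 0.2819, 0.1756]
tool_rot: [[1.0, 0.0, -0.001], [0.0, -1.0, -0.001], [-0.001, 0.001, -1.0]]
ft_force: [1.2, -0.5, -1.1]
gripper_width: 0.0382
```

```bash
cat > m.py <<'E'
import sys
from h import *
a=[float(t) for t in sys.argv[1:]]
s=get_state();p=s["position"];print(s["time_s"],np.round(p,4),s["gripper_width"],np.round(s["ft_force"],1))
for n in ("wrist",):
    c=read_camera(n);r=top(c,*a);print(n,r)
    np.save(n+".npy",c,allow_pickle=True)
    if r is not None: print("delta world",np.round(r[:2]-p[:2],4))
E
python3 m.py .455 .343 .0625 .02
```

```text
4.7167 [0.4527 0.2819 0.1756] 0.03816771027904594 [ 1.2 -0.5 -1.1]
wrist [4.558e-01 3.432e-01 2.010e-02 4.557e-01 3.438e-01 6.160e-02 3.930e-02
 3.820e-02 1.573e+03]
delta world [0.0031 0.0613]
```

>>> apply_moves(
  motion=[
    [[0.15, -2.0, 0], 0],
    [[0.3, -4.5, 0], 0],
    [[0.3, -5.8, 0.5], 0],
    [[0.3, -6.1, 3], 0],
    [[0.3, -6.1, 6], 0],
    [[0.3, -6.1, 8.5], 0],
    [[0.3, -6.1, 10], 0],
    [[0.3, -6.1, 10], 0],
  ],
)

```text
time_s: 5.43
position: [0.4545, 0.3411, 0.0722]
tool_rot: [[1.0, -0.001, -0.005], [-0.001, -1.0, -0.004], [-0.005, 0.004, -1.0]]
ft_force: [0.1, -0.1, -1.2]
gripper_width: 0.0382
```

>>> apply_moves(
  motion=[
    [[0, 0, 0], 0],
    [[0, 0, 0], 0],
    [[0, 0, 0], 0],
  ],
)

```text
time_s: 5.68
position: [0.4568, 0.3436, 0.0781]
tool_rot: [[1.0, -0.0, 0.002], [-0.0, -1.0, 0.001], [0.002, -0.001, -1.0]]
ft_force: [-0.7, -0.8, -0.5]
gripper_width: 0.0385
```

Run:
```python
from h import *
p=get_state()["position"];print(p)
c=read_camera("side");print(top(c,p[0],p[1],p[2]+.0295,.02))
cv2.imwrite("pics/s3.png",cv2.resize(c["image"][230:380,220:360],(560,600)))
```

```text
[0.45682996 0.34364727 0.07807601]
[4.559e-01 3.506e-01 3.180e-02 4.559e-01 3.493e-01 1.062e-01 6.330e-02
 3.430e-02 4.180e+02]
```

View pics/s3.png

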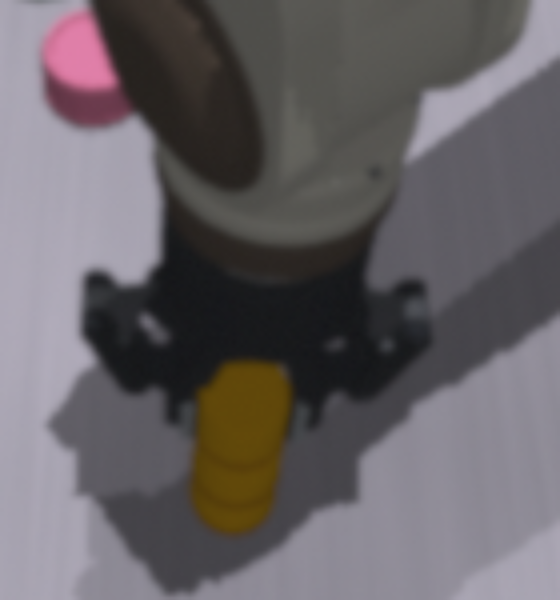

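>>> apply_moves(
  motion=[
    [[-0.1, 0.1, 0], 0],
    [[-0.1, 0.1, 0], 0],
    [[-0.1, 0.1, 0.3], 0],
    [[-0.1, 0.1, 0.5], 0],
    [[-0.1, 0.1, 0.7], 0],
    [[-0.1, 0.1, 0.8], 0],
    [[-0.1, 0.1, 0.8], 0],
    [[-0.1, 0.1, 0.8], 0],
  ],
)

```text
time_s: 6.4
position: [0.4549, 0.3425, 0.0681]
tool_rot: [[1.0, 0.0, -0.0], [0.0, -1.0, -0.0], [-0.0, 0.0, -1.0]]
ft_force: [-0.3, 0.4, -0.8]
gripper_width: 0.0383
```

>>> apply_moves(
  motion=[
    [[0, 0, 0], 0],
    [[0, 0, 0], 0],
  ],
)

```text
time_s: 6.57
position: [0.4551, 0.3425, 0.0684]
tool_rot: [[1.0, -0.0, 0.0], [-0.0, -1.0, 0.0], [0.0, -0.0, -1.0]]
ft_force: [-0.2, 0.3, -1.1]
gripper_width: 0.0385
```

>>> apply_moves(
  motion=[
    [[0.05, 0, 0.05], 0],
    [[0.05, 0, 0.1], 0],
    [[0.05, 0, 0.15], 0],
    [[0.05, 0, 0.2], 0],
    [[0.05, 0, 0.2], 0],
    [[0.05, 0, 0.2], 0],
  ],
)

```text
time_s: 7.07
position: [0.4555, 0.3425, 0.0663]
tool_rot: [[1.0, -0.0, -0.0], [-0.0, -1.0, -0.0], [-0.0, 0.0, -1.0]]
ft_force: [-1.1, 0.4, -0.6]
gripper_width: 0.0384
```

>>> apply_moves(
  motion=[
    [[0, 0, 0.03], 0],
    [[0, 0, 0.06], 0],
    [[0, 0, 0.1], 0],
    [[0, 0, 0.1], 0],
    [[0, 0, 0.1], 0],
  ],
)

```text
time_s: 7.48
position: [0.4556, 0.3426, 0.0662]
tool_rot: [[1.0, 0.0, 0.001], [0.0, -1.0, 0.001], [0.001, -0.001, -1.0]]
ft_force: [-2.3, -0.8, 7.5]
gripper_width: 0.039
```

Contact with about 8 N of support; release and back off.

>>> apply_moves(
  motion=[
    [[0, 0, 0], 0],
    [[0, 0, 0], 0],
    [[0, 0, 0], 0],
    [[0, 0, 0], 0],
    [[0, 0, 0], 0],
    [[0, 0, 0], 0],
  ],
  jaw=-1,
)

```text
time_s: 7.98
position: [0.4555, 0.3425, 0.0651]
tool_rot: [[1.0, 0.0, -0.0], [0.0, -1.0, -0.0], [-0.0, 0.0, -1.0]]
ft_force: [0.1, 0.2, 0.5]
gripper_width: 0.0853
```

>>> apply_moves(
  motion=[
    [[0, 0, -0.5], 0],
    [[0, 0, -2], 0],
    [[0, 0, -4.5], 0],
    [[0, 0, -7], 0],
    [[0, 0, -9.5], 0],
    [[0, 0, -11], 0],
    [[0, 0, -11.5], 0],
    [[0, 0, -11.5], 0],
  ],
)

```text
time_s: 8.65
position: [0.456, 0.3429, 0.1818]
tool_rot: [[1.0, -0.0, 0.002], [-0.0, -1.0, 0.001], [0.002, -0.001, -1.0]]
ft_force: [0.0, 0.7, -1.0]
gripper_width: 0.0854
```

```bash
python3 m.py .4555 .343 .0945 .02
python3 - <<'E'
from h import *
c=np.load("wrist.npy",allow_pickle=True).item();cv2.imwrite("pics/w4.png",c["image"])
P=cloud(c)
E
```

```text
8.65 [0.456  0.3429 0.1818] 0.08536222303707487 [ 0.   0.7 -1. ]
wrist [4.553e-01 3.430e-01 2.000e-02 4.554e-01 3.445e-01 9.360e-02 3.830e-02
 3.700e-02 1.528e+03]
delta world [-0.0007  0.0001]
```

View pics/w4.png

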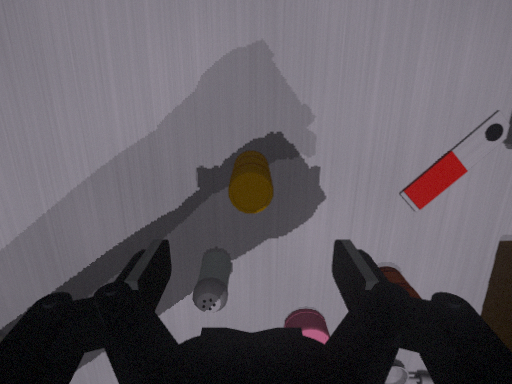

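The wrist view shows the yellow pile of three standing straight at (250,190). The new pot is centred within 0.5 mm and the salt is untouched at (210,290). Back to the tower for the terracotta pot.

>>> apply_moves(
  motion=[
    [[0, 2, 0], 0],
    [[0, 6, 0], 0],
    [[0, 10, 0], 0],
    [[-0.2, 14, 0], 0],
    [[-0.2, 18, 0], 0],
    [[-0.2, 22, 0], 0],
    [[-0.2, 26, 0], 0],
    [[-0.2, 29.5, 0], 0],
  ],
)

```text
time_s: 9.37
position: [0.4524, 0.0453, 0.1787]
tool_rot: [[1.0, -0.0, -0.002], [-0.0, -1.0, -0.0], [-0.002, 0.0, -1.0]]
ft_force: [1.4, -0.2, 0.4]
gripper_width: 0.0853
```

>>> apply_moves(
  motion=[
    [[0, 1.8, 0], 0],
    [[0, 2.4, 0], 0],
    [[0, 2.4, 0], 0],
    [[0, 2.4, 0], 0],
  ],
)

```text
time_s: 9.7
position: [0.4532, 0.0238, 0.1794]
tool_rot: [[1.0, -0.001, -0.001], [-0.001, -1.0, 0.0], [-0.001, -0.0, -1.0]]
ft_force: [-1.1, 0.3, 0.2]
gripper_width: 0.0853
```

```bash
python3 m.py .4535 .0232 .1085 .025
```

```text
9.7 [0.4532 0.0238 0.1794] 0.08530414537464437 [-1.1  0.3  0.2]
wrist [4.536e-01 2.390e-02 2.480e-02 4.536e-01 2.520e-02 1.075e-01 4.920e-02
 4.770e-02 2.693e+03]
delta world [0.0004 0.0001]
```

>>> apply_moves(
  motion=[
    [[0.04, 0, 2.0], 0],
    [[0.04, 0, 4.5], 0],
    [[0.04, 0, 7], 0],
    [[0.04, 0, 9], 0],
    [[0.04, 0, 9.8], 0],
    [[0.04, 0, 10.1], 0],
    [[0.04, 0, 10.1], 0],
    [[0.04, 0, 10.1], 0],
  ],
)

```text
time_s: 10.42
position: [0.4545, 0.024, 0.0804]
tool_rot: [[1.0, 0.001, 0.001], [0.001, -1.0, 0.0], [0.001, -0.0, -1.0]]
ft_force: [1.1, -1.2, 1.3]
gripper_width: 0.0854
```

>>> apply_moves(
  motion=[
    [[0, 0, 0], 0],
    [[0, 0, 0], 0],
    [[0, 0, 0], 0],
    [[0, 0, 0], 0],
    [[0, 0, 0], 0],
    [[0, 0, 0], 0],
    [[0, 0, 0], 0],
  ],
  jaw=1,
)

```text
time_s: 11.0
position: [0.4544, 0.0235, 0.0804]
tool_rot: [[1.0, -0.0, 0.002], [-0.0, -1.0, 0.0], [0.002, -0.0, -1.0]]
ft_force: [-1.3, 0.8, 5.7]
gripper_width: 0.0487
```

>>> apply_moves(
  motion=[
    [[0, 0, -0.3], 0],
    [[0, 0, -0.9], 0],
    [[0, 0, -2.0], 0],
    [[0, 0, -4], 0],
    [[0, 0, -6], 0],
    [[0, 0, -7.5], 0],
    [[0, 0, -8], 0],
    [[0, 0, -8], 0],
  ],
)

```text
time_s: 11.67
position: [0.4547, 0.0235, 0.1611]
tool_rot: [[1.0, -0.0, 0.003], [-0.0, -1.0, 0.0], [0.003, -0.0, -1.0]]
ft_force: [0.4, 0.2, -1.9]
gripper_width: 0.0482
```

>>> apply_moves(
  motion=[
    [[1.2, -0.6, 0], 0],
    [[4, -2.2, 0], 0],
    [[7, -4, 0], 0],
    [[10, -5.8, 0], 0],
    [[13, -7.6, 0], 0],
    [[16, -9.2, 0], 0],
    [[17.6, -10, 0], 0],
    [[18, -10.1, 0], 0],
  ],
)

```text
time_s: 12.33
position: [0.6354, 0.126, 0.1565]
tool_rot: [[1.0, 0.001, -0.003], [0.001, -1.0, -0.0], [-0.003, 0.0, -1.0]]
ft_force: [0.5, 0.2, 0.1]
gripper_width: 0.0484
```

>>> apply_moves(
  motion=[
    [[0, 0, 0], 0],
    [[0, 0, 0], 0],
    [[0, 0, 0], 0],
  ],
)

```text
time_s: 12.58
position: [0.633, 0.1239, 0.1593]
tool_rot: [[1.0, -0.0, -0.001], [-0.0, -1.0, -0.0], [-0.001, 0.0, -1.0]]
ft_force: [0.1, 0.9, -1.3]
gripper_width: 0.0484
```

```bash
python3 m.py .6355 .183 .067 .025
```

```text
12.5833 [0.633  0.1239 0.1593] 0.04839802144586535 [ 0.1  0.9 -1.3]
wrist [6.366e-01 1.824e-01 2.500e-02 6.365e-01 1.832e-01 6.560e-02 4.880e-02
 4.860e-02 2.871e+03]
delta world [0.0036 0.0585]
```

>>> apply_moves(
  motion=[
    [[0.2, -1, 0], 0],
    [[0.35, -3, 0], 0],
    [[0.35, -5, 0], 0],
    [[0.35, -5.8, 0.5], 0],
    [[0.35, -5.8, 2], 0],
    [[0.35, -5.8, 4], 0],
    [[0.35, -5.8, 6], 0],
    [[0.35, -5.8, 7.2], 0],
  ],
)

```text
time_s: 13.3
position: [0.6363, 0.1824, 0.0849]
tool_rot: [[1.0, 0.0, -0.002], [0.0, -1.0, -0.001], [-0.002, 0.001, -1.0]]
ft_force: [-0.9, -0.4, -1.5]
gripper_width: 0.0482
```

>>> apply_moves(
  motion=[
    [[0, 0, 0.2], 0],
    [[0, 0, 0.2], 0],
    [[0, 0, 0.2], 0],
    [[0, 0, 0.2], 0],
    [[0, 0, 0.2], 0],
  ],
)

```text
time_s: 13.72
position: [0.638, 0.1826, 0.0867]
tool_rot: [[1.0, -0.0, 0.002], [-0.0, -1.0, 0.001], [0.002, -0.001, -1.0]]
ft_force: [-0.3, 0.4, -0.8]
gripper_width: 0.0485
```

>>> apply_moves(
  motion=[
    [[-0.14, 0.06, 0.2], 0],
    [[-0.14, 0.06, 0.5], 0],
    [[-0.14, 0.06, 0.8], 0],
    [[-0.14, 0.06, 1.0], 0],
    [[-0.14, 0.06, 1.1], 0],
    [[-0.14, 0.06, 1.15], 0],
    [[-0.14, 0.06, 1.15], 0],
    [[-0.14, 0.06, 1.15], 0],
  ],
)

```text
time_s: 14.38
position: [0.636, 0.1819, 0.0738]
tool_rot: [[1.0, 0.0, 0.0], [0.0, -1.0, 0.0], [0.0, -0.0, -1.0]]
ft_force: [0.3, 0.1, -0.4]
gripper_width: 0.0483
```

>>> apply_moves(
  motion=[
    [[0.05, 0, 0.05], 0],
    [[0.05, 0, 0.1], 0],
    [[0.05, 0, 0.15], 0],
    [[0.05, 0, 0.18], 0],
    [[0.05, 0, 0.18], 0],
    [[0.05, 0, 0.18], 0],
  ],
)

```text
time_s: 14.88
position: [0.6366, 0.1819, 0.0725]
tool_rot: [[1.0, 0.0, 0.001], [0.0, -1.0, 0.0], [0.001, -0.0, -1.0]]
ft_force: [-1.4, 0.3, 3.4]
gripper_width: 0.048
```

>>> apply_moves(
  motion=[
    [[0, 0, 0.02], 0],
    [[0, 0, 0.02], 0],
    [[0, 0, 0.02], 0],
    [[0, 0, 0.02], 0],
    [[0, 0, 0.02], 0],
    [[0, 0, 0.02], 0],
  ],
  jaw=-1,
)

```text
time_s: 15.38
position: [0.6365, 0.1819, 0.0717]
tool_rot: [[1.0, 0.0, -0.0], [0.0, -1.0, -0.0], [-0.0, 0.0, -1.0]]
ft_force: [0.1, 0.1, -0.3]
gripper_width: 0.0855
```

>>> apply_moves(
  motion=[
    [[0, 0, -0.5], 0],
    [[0, 0, -2], 0],
    [[0, 0, -4.5], 0],
    [[0, 0, -7], 0],
    [[0, 0, -9], 0],
    [[0, 0, -9.5], 0],
    [[0, 0, -9.5], 0],
    [[0, 0, -9.5], 0],
  ],
)

```text
time_s: 16.05
position: [0.6365, 0.1819, 0.1662]
tool_rot: [[1.0, -0.0, -0.0], [-0.0, -1.0, -0.0], [-0.0, 0.0, -1.0]]
ft_force: [-0.3, 0.7, 0.1]
gripper_width: 0.0853
```

```bash
python3 m.py .6365 .182 .0995 .025
```

```text
16.05 [0.6365 0.1819 0.1662] 0.08528926608818858 [-0.3  0.7  0.1]
wrist [6.365e-01 1.822e-01 2.490e-02 6.364e-01 1.837e-01 9.950e-02 4.880e-02
 4.730e-02 2.841e+03]
delta world [0.     0.0003]
```

>>> apply_moves(
  motion=[
    [[-1.5, 1, 0], 0],
    [[-4.5, 3.5, 0], 0],
    [[-8, 6.5, 0], 0],
    [[-11, 9.3, 0], 0],
    [[-14, 12, 0], 0],
    [[-16.7, 14.5, 0], 0],
    [[-18.2, 15.7, 0], 0],
    [[-18.3, 15.9, 0], 0],
  ],
)

```text
time_s: 16.77
position: [0.4505, 0.0211, 0.1659]
tool_rot: [[1.0, -0.002, -0.002], [-0.002, -1.0, -0.0], [-0.002, 0.0, -1.0]]
ft_force: [-0.8, 0.4, 0.1]
gripper_width: 0.085
```

>>> apply_moves(
  motion=[
    [[0, 0, 0], 0],
    [[0, 0, 0], 0],
    [[0, 0, 0], 0],
  ],
)

```text
time_s: 17.02
position: [0.4539, 0.0234, 0.1661]
tool_rot: [[1.0, 0.001, -0.001], [0.001, -1.0, 0.0], [-0.001, -0.0, -1.0]]
ft_force: [0.1, 0.9, 0.3]
gripper_width: 0.0853
```

```bash
python3 m.py .4525 .023 .0745 .03
```

```text
17.0167 [0.4539 0.0234 0.1661] 0.08527440461216047 [0.1 0.9 0.3]
wrist [4.526e-01 2.210e-02 2.990e-02 4.526e-01 2.390e-02 7.360e-02 5.880e-02
 5.730e-02 3.309e+03]
delta world [-0.0013 -0.0013]
```

Terracotta is centred within 0.3 mm on its pile. Now the blue pot at (.4526, .0221), with its top where expected.

>>> apply_moves(
  motion=[
    [[-0.13, 0.13, 1.5], 0],
    [[-0.13, 0.13, 4], 0],
    [[-0.13, 0.13, 7], 0],
    [[-0.13, 0.13, 9.5], 0],
    [[-0.13, 0.13, 11.3], 0],
    [[-0.13, 0.13, 12.2], 0],
    [[-0.13, 0.13, 12.5], 0],
    [[-0.13, 0.13, 12.5], 0],
  ],
)

```text
time_s: 17.73
position: [0.4522, 0.0219, 0.0415]
tool_rot: [[1.0, 0.001, -0.001], [0.001, -1.0, -0.0], [-0.001, 0.0, -1.0]]
ft_force: [-0.1, 0.4, -0.3]
gripper_width: 0.0852
```

>>> apply_moves(
  motion=[
    [[0, 0, 0], 0],
    [[0, 0, 0], 0],
    [[0, 0, 0], 0],
  ],
)

```text
time_s: 17.98
position: [0.4529, 0.0217, 0.0429]
tool_rot: [[1.0, 0.0, 0.002], [0.0, -1.0, 0.0], [0.002, -0.0, -1.0]]
ft_force: [-0.3, -1.0, -0.1]
gripper_width: 0.0857
```

>>> apply_moves(
  motion=[
    [[0, 0, 0], 0],
    [[0, 0, 0], 0],
    [[0, 0, 0], 0],
    [[0, 0, 0], 0],
    [[0, 0, 0], 0],
    [[0, 0, 0], 0],
    [[0, 0, 0], 0],
  ],
  jaw=1,
)

```text
time_s: 18.57
position: [0.4527, 0.0216, 0.0426]
tool_rot: [[1.0, -0.0, 0.001], [-0.0, -1.0, 0.0], [0.001, -0.0, -1.0]]
ft_force: [-0.7, 0.3, 5.7]
gripper_width: 0.0589
```

>>> apply_moves(
  motion=[
    [[0, 0, -0.3], 0],
    [[0, 0, -0.9], 0],
    [[0, 0, -2.5], 0],
    [[0, 0, -5], 0],
    [[0, 0, -7.5], 0],
    [[0, 0, -10], 0],
    [[0, 0, -11.5], 0],
    [[0, 0, -11.7], 0],
  ],
)

```text
time_s: 19.23
position: [0.4533, 0.0216, 0.1621]
tool_rot: [[1.0, 0.0, 0.004], [0.0, -1.0, 0.0], [0.004, -0.0, -1.0]]
ft_force: [0.5, 0.0, -1.5]
gripper_width: 0.0587
```

>>> apply_moves(
  motion=[
    [[1, 1.5, 0], 0],
    [[3, 4.5, 0], 0],
    [[5.5, 8, 0], 0],
    [[7.5, 11.5, 0], 0],
    [[10, 15, 0], 0],
    [[12.5, 18.5, 0], 0],
    [[14.8, 22, 0], 0],
    [[16.2, 24.3, 0], 0],
  ],
)

```text
time_s: 19.9
position: [0.615, -0.2242, 0.1566]
tool_rot: [[1.0, -0.001, -0.002], [-0.001, -1.0, 0.0], [-0.002, -0.0, -1.0]]
ft_force: [0.8, 1.1, -1.5]
gripper_width: 0.0584
```

>>> apply_moves(
  motion=[
    [[0.4, 0.6, 0], 0],
    [[0.5, 0.8, 0], 0],
    [[0.5, 0.8, 0], 0],
    [[0.5, 0.8, 0], 0],
  ],
)

```text
time_s: 20.23
position: [0.6187, -0.2284, 0.1584]
tool_rot: [[1.0, 0.001, -0.001], [0.001, -1.0, 0.001], [-0.001, -0.001, -1.0]]
ft_force: [-0.8, 0.1, -2.0]
gripper_width: 0.0589
```

```bash
python3 m.py .62 -.172 .071 .03
```

```text
20.2333 [ 0.6187 -0.2284  0.1584] 0.05885261528314363 [-0.8  0.1 -2. ]
wrist [ 6.212e-01 -1.728e-01  3.010e-02  6.211e-01 -1.717e-01  6.960e-02
  5.910e-02  5.910e-02  4.257e+03]
delta world [0.0025 0.0556]
```

>>> apply_moves(
  motion=[
    [[0.1, -1, 0], 0],
    [[0.2, -3, 0], 0],
    [[0.2, -4.8, 0], 0],
    [[0.2, -5.45, 0.5], 0],
    [[0.2, -5.45, 2], 0],
    [[0.2, -5.45, 4], 0],
    [[0.2, -5.45, 6], 0],
    [[0.2, -5.45, 7], 0],
  ],
)

```text
time_s: 20.95
position: [0.6201, -0.1736, 0.0864]
tool_rot: [[1.0, 0.001, -0.002], [0.001, -1.0, 0.001], [-0.002, -0.001, -1.0]]
ft_force: [-0.3, -0.9, -1.9]
gripper_width: 0.0587
```

>>> apply_moves(
  motion=[
    [[0, 0, 0.1], 0],
    [[0, 0, 0.1], 0],
    [[0, 0, 0.1], 0],
    [[0, 0, 0.1], 0],
    [[0, 0, 0.1], 0],
  ],
)

```text
time_s: 21.37
position: [0.6218, -0.1751, 0.0891]
tool_rot: [[1.0, -0.0, 0.002], [-0.0, -1.0, -0.001], [0.002, 0.001, -1.0]]
ft_force: [0.1, 0.9, -1.2]
gripper_width: 0.0586
```

>>> apply_moves(
  motion=[
    [[-0.03, -0.16, 0.2], 0],
    [[-0.03, -0.16, 0.5], 0],
    [[-0.03, -0.16, 0.8], 0],
    [[-0.03, -0.16, 1.0], 0],
    [[-0.03, -0.16, 1.1], 0],
    [[-0.03, -0.16, 1.15], 0],
    [[-0.03, -0.16, 1.15], 0],
    [[-0.03, -0.16, 1.15], 0],
  ],
)

```text
time_s: 22.03
position: [0.6209, -0.1733, 0.0763]
tool_rot: [[1.0, -0.0, 0.0], [-0.0, -1.0, 0.0], [0.0, -0.0, -1.0]]
ft_force: [-0.1, 0.1, -1.2]
gripper_width: 0.0585
```

>>> apply_moves(
  motion=[
    [[0.02, 0, 0.05], 0],
    [[0.02, 0, 0.1], 0],
    [[0.02, 0, 0.15], 0],
    [[0.02, 0, 0.2], 0],
    [[0.02, 0, 0.2], 0],
    [[0.02, 0, 0.2], 0],
  ],
)

```text
time_s: 22.53
position: [0.6212, -0.1733, 0.0747]
tool_rot: [[1.0, 0.0, 0.001], [0.0, -1.0, -0.0], [0.001, 0.0, -1.0]]
ft_force: [-1.4, 0.5, 2.4]
gripper_width: 0.0585
```

>>> apply_moves(
  motion=[
    [[0, 0, 0.03], 0],
    [[0, 0, 0.03], 0],
    [[0, 0, 0.03], 0],
  ],
)

```text
time_s: 22.78
position: [0.6212, -0.1733, 0.0747]
tool_rot: [[1.0, 0.0, 0.001], [0.0, -1.0, -0.0], [0.001, 0.0, -1.0]]
ft_force: [-1.9, 0.8, 5.0]
gripper_width: 0.0587
```

>>> apply_moves(
  motion=[
    [[0, 0, 0], 0],
    [[0, 0, 0], 0],
    [[0, 0, 0], 0],
    [[0, 0, 0], 0],
    [[0, 0, 0], 0],
    [[0, 0, 0], 0],
  ],
  jaw=-1,
)

```text
time_s: 23.28
position: [0.6211, -0.1733, 0.0739]
tool_rot: [[1.0, -0.0, -0.0], [-0.0, -1.0, 0.0], [-0.0, -0.0, -1.0]]
ft_force: [-0.5, 0.4, -0.4]
gripper_width: 0.0856
```

>>> apply_moves(
  motion=[
    [[0, 0, -0.5], 0],
    [[0, 0, -2], 0],
    [[0, 0, -4.5], 0],
    [[0, 0, -7], 0],
    [[0, 0, -9], 0],
    [[0, 0, -9.5], 0],
    [[0, 0, -9.5], 0],
    [[0, 0, -9.5], 0],
  ],
)

```text
time_s: 23.95
position: [0.621, -0.1733, 0.1683]
tool_rot: [[1.0, -0.0, -0.0], [-0.0, -1.0, 0.0], [-0.0, -0.0, -1.0]]
ft_force: [-0.8, -1.2, -1.0]
gripper_width: 0.0852
```

```bash
python3 m.py .621 -.173 .1065 .03
```

```text
23.95 [ 0.621  -0.1733  0.1683] 0.08516770185978971 [-0.8 -1.2 -1. ]
wrist [ 6.210e-01 -1.727e-01  3.000e-02  6.209e-01 -1.709e-01  1.055e-01
  5.920e-02  5.730e-02  4.193e+03]
delta world [-0.      0.0006]
```

>>> apply_moves(
  motion=[
    [[-1, -1, 0], 0],
    [[-3.5, -4, 0], 0],
    [[-6.5, -7.3, 0], 0],
    [[-9.2, -10.5, 0], 0],
    [[-12, -13.7, 0], 0],
    [[-14.5, -16.7, 0], 0],
    [[-16.5, -19, 0], 0],
    [[-16.9, -19.4, 0], 0],
  ],
)

```text
time_s: 24.67
position: [0.4488, 0.0233, 0.1679]
tool_rot: [[1.0, 0.002, -0.002], [0.002, -1.0, 0.001], [-0.002, -0.001, -1.0]]
ft_force: [-0.6, -0.7, 0.6]
gripper_width: 0.0852
```

>>> apply_moves(
  motion=[
    [[0, 0, 0], 0],
    [[0, 0, 0], 0],
    [[0, 0, 0], 0],
  ],
)

```text
time_s: 24.92
position: [0.4526, 0.02, 0.1683]
tool_rot: [[1.0, -0.001, -0.001], [-0.001, -1.0, -0.0], [-0.001, 0.0, -1.0]]
ft_force: [-0.5, -0.5, 0.1]
gripper_width: 0.0855
```

```bash
python3 m.py .4515 .0215 .039 .035
```

```text
24.9167 [0.4526 0.02   0.1683] 0.08547729059518804 [-0.5 -0.5  0.1]
wrist [4.515e-01 2.030e-02 3.590e-02 4.515e-01 2.200e-02 3.760e-02 7.030e-02
 6.830e-02 3.566e+03]
delta world [-0.0011  0.0003]
```

Blue is centred to about 0.1 mm (same-camera comparison). Now the ramekin, which leaves only 7.5 mm of clearance per side, so I'll stop halfway to check.

>>> apply_moves(
  motion=[
    [[-0.11, 0, 1.5], 0],
    [[-0.11, 0, 4], 0],
    [[-0.11, 0, 7], 0],
    [[-0.11, 0, 9.3], 0],
    [[-0.11, 0, 10.3], 0],
    [[-0.11, 0, 10.5], 0],
    [[-0.11, 0, 10.5], 0],
    [[-0.11, 0, 10.5], 0],
  ],
)

```text
time_s: 25.63
position: [0.4519, 0.0205, 0.0653]
tool_rot: [[1.0, -0.001, 0.001], [-0.001, -1.0, 0.0], [0.001, -0.0, -1.0]]
ft_force: [0.5, 0.2, 0.5]
gripper_width: 0.0855
```

>>> apply_moves(
  motion=[
    [[0, 0, 0], 0],
    [[0, 0, 0], 0],
  ],
)

```text
time_s: 25.8
position: [0.4518, 0.0207, 0.0653]
tool_rot: [[1.0, -0.0, 0.002], [-0.0, -1.0, 0.0], [0.002, -0.0, -1.0]]
ft_force: [-0.0, 0.4, 0.9]
gripper_width: 0.0854
```

```bash
python3 m.py .4515 .0205 .0385 .035
```

```text
25.8 [0.4518 0.0207 0.0653] 0.08541175599975301 [-0.   0.4  0.9]
wrist [4.515e-01 2.060e-02 3.600e-02 4.515e-01 2.330e-02 3.740e-02 7.090e-02
 6.840e-02 7.931e+03]
delta world [-0.0003 -0.0001]
```

>>> apply_moves(
  motion=[
    [[-0.03, 0, 1], 0],
    [[-0.03, 0, 2.2], 0],
    [[-0.03, 0, 3.4], 0],
    [[-0.03, 0, 4.6], 0],
    [[-0.03, 0, 5.5], 0],
    [[-0.03, 0, 6], 0],
    [[-0.03, 0, 6], 0],
    [[-0.03, 0, 6], 0],
  ],
)

```text
time_s: 26.52
position: [0.4506, 0.0207, 0.0038]
tool_rot: [[1.0, -0.0, -0.001], [-0.0, -1.0, -0.0], [-0.001, 0.0, -1.0]]
ft_force: [-0.5, 0.1, 0.1]
gripper_width: 0.0853
```

>>> apply_moves(
  motion=[
    [[0, 0, 0], 0],
    [[0, 0, 0], 0],
    [[0, 0, 0], 0],
    [[0, 0, 0], 0],
    [[0, 0, 0], 0],
    [[0, 0, 0], 0],
  ],
  jaw=1,
)

```text
time_s: 27.02
position: [0.4514, 0.0207, 0.0051]
tool_rot: [[1.0, 0.0, 0.002], [0.0, -1.0, 0.0], [0.002, -0.0, -1.0]]
ft_force: [-0.1, 0.1, 6.4]
gripper_width: 0.0685
```

>>> apply_moves(
  motion=[
    [[0, 0, -0.3], 0],
    [[0, 0, -1], 0],
    [[0, 0, -3], 0],
    [[0, 0, -6], 0],
    [[0, 0, -9], 0],
    [[0, 0, -12], 0],
    [[0, 0, -15], 0],
    [[0, 0, -16], 0],
  ],
)

```text
time_s: 27.68
position: [0.4519, 0.0208, 0.1688]
tool_rot: [[1.0, -0.0, 0.005], [-0.0, -1.0, 0.0], [0.005, -0.0, -1.0]]
ft_force: [0.4, 0.2, -1.8]
gripper_width: 0.0683
```

>>> apply_moves(
  motion=[
    [[0, 0, 0], 0],
    [[0, 1.5, 0], 0],
    [[0.5, 4.5, 0], 0],
    [[1, 8, 0], 0],
    [[1.5, 11.5, 0], 0],
    [[2, 15, 0], 0],
    [[2.5, 18.5, 0], 0],
    [[3, 22, 0], 0],
  ],
)

```text
time_s: 28.35
position: [0.48, -0.2008, 0.1619]
tool_rot: [[1.0, -0.0, -0.002], [-0.0, -1.0, 0.001], [-0.002, -0.001, -1.0]]
ft_force: [0.9, -0.2, -0.8]
gripper_width: 0.0684
```

>>> apply_moves(
  motion=[
    [[0.3, 3.5, 0], 0],
    [[0.5, 7, 0], 0],
    [[0.6, 10.5, 0], 0],
    [[0.6, 14, 0], 0],
    [[0.6, 17.5, 0], 0],
    [[0.6, 20.5, 0], 0],
    [[0.6, 22, 0], 0],
    [[0.6, 22.3, 0], 0],
  ],
)

```text
time_s: 29.02
position: [0.4855, -0.4246, 0.1607]
tool_rot: [[1.0, -0.003, -0.003], [-0.003, -1.0, 0.002], [-0.003, -0.002, -1.0]]
ft_force: [0.6, -0.1, -1.7]
gripper_width: 0.0682
```

>>> apply_moves(
  motion=[
    [[0, 0, 0], 0],
    [[0, 0, 0], 0],
    [[0, 0, 0], 0],
    [[0, 0, 0], 0],
  ],
)

```text
time_s: 29.35
position: [0.4869, -0.4211, 0.1641]
tool_rot: [[1.0, 0.001, -0.0], [0.001, -1.0, 0.0], [-0.0, -0.0, -1.0]]
ft_force: [0.0, -0.3, -1.7]
gripper_width: 0.0683
```

```bash
python3 m.py .487 -.363 .078 .035
```

```text
29.35 [ 0.4869 -0.4211  0.1641] 0.06833239004470695 [ 0.  -0.3 -1.7]
wrist [ 4.861e-01 -3.648e-01  3.610e-02  4.862e-01 -3.634e-01  7.760e-02
  7.140e-02  7.120e-02  6.049e+03]
delta world [-0.0008  0.0563]
```

>>> apply_moves(
  motion=[
    [[-0.08, -1, 0], 0],
    [[-0.08, -3, 0], 0],
    [[-0.08, -5, 0], 0],
    [[-0.08, -5.6, 0.5], 0],
    [[-0.08, -5.6, 2], 0],
    [[-0.08, -5.6, 4], 0],
    [[-0.08, -5.6, 5.8], 0],
    [[-0.08, -5.6, 6.5], 0],
  ],
)

```text
time_s: 30.07
position: [0.4851, -0.365, 0.0963]
tool_rot: [[1.0, 0.001, -0.002], [0.001, -1.0, 0.002], [-0.002, -0.002, -1.0]]
ft_force: [-1.2, 0.3, -1.4]
gripper_width: 0.0686
```

>>> apply_moves(
  motion=[
    [[0, 0, 0.1], 0],
    [[0, 0, 0.1], 0],
    [[0, 0, 0.1], 0],
    [[0, 0, 0.1], 0],
    [[0, 0, 0.1], 0],
  ],
)

```text
time_s: 30.48
position: [0.4863, -0.3667, 0.0991]
tool_rot: [[1.0, -0.0, 0.001], [-0.0, -1.0, -0.001], [0.001, 0.001, -1.0]]
ft_force: [-0.6, 0.1, -2.2]
gripper_width: 0.0685
```

>>> apply_moves(
  motion=[
    [[0.02, -0.18, 0.2], 0],
    [[0.02, -0.18, 0.5], 0],
    [[0.02, -0.18, 0.8], 0],
    [[0.02, -0.18, 1.0], 0],
    [[0.02, -0.18, 1.1], 0],
    [[0.02, -0.18, 1.12], 0],
    [[0.02, -0.18, 1.12], 0],
    [[0.02, -0.18, 1.12], 0],
  ],
)

```text
time_s: 31.15
position: [0.4861, -0.3645, 0.0869]
tool_rot: [[1.0, -0.0, 0.0], [-0.0, -1.0, -0.0], [0.0, 0.0, -1.0]]
ft_force: [0.1, 0.3, -1.4]
gripper_width: 0.0686
```

>>> apply_moves(
  motion=[
    [[0, 0.02, 0.05], 0],
    [[0, 0.02, 0.1], 0],
    [[0, 0.02, 0.15], 0],
    [[0, 0.02, 0.2], 0],
    [[0, 0.02, 0.22], 0],
    [[0, 0.02, 0.22], 0],
    [[0, 0.02, 0.22], 0],
  ],
)

```text
time_s: 31.73
position: [0.4861, -0.3648, 0.0851]
tool_rot: [[1.0, -0.0, 0.0], [-0.0, -1.0, -0.0], [0.0, 0.0, -1.0]]
ft_force: [-1.9, 2.1, 4.7]
gripper_width: 0.0684
```

Contact at the expected height; release, back off high and check everything.

>>> apply_moves(
  motion=[
    [[0, 0, 0], 0],
    [[0, 0, 0], 0],
    [[0, 0, 0], 0],
    [[0, 0, 0], 0],
    [[0, 0, 0], 0],
    [[0, 0, 0], 0],
  ],
  jaw=-1,
)

```text
time_s: 32.23
position: [0.4861, -0.3647, 0.0845]
tool_rot: [[1.0, 0.0, -0.0], [0.0, -1.0, 0.0], [-0.0, -0.0, -1.0]]
ft_force: [0.1, 0.8, -0.6]
gripper_width: 0.0859
```

>>> apply_moves(
  motion=[
    [[0, 0, -0.5], 0],
    [[0, 0, -2], 0],
    [[0, 0, -4.5], 0],
    [[0, 0, -7], 0],
    [[0, 0, -9.5], 0],
    [[0, 0, -11], 0],
    [[0, 0, -11.5], 0],
    [[0, 0, -11.5], 0],
  ],
)

```text
time_s: 32.9
position: [0.4866, -0.3651, 0.2011]
tool_rot: [[1.0, -0.0, 0.002], [-0.0, -1.0, -0.002], [0.002, 0.002, -1.0]]
ft_force: [0.3, 0.1, -0.9]
gripper_width: 0.0853
```

```bash
python3 m.py .486 -.365 .118 .035
python3 - <<'E'
from h import *
for n in ("scene","side"):
    c=read_camera(n);cv2.imwrite(f"pics/{n}9.png",cv2.resize(c["image"],(768,576)))
    print(n)
    for k,a in {"dip":(.4555,.343,.0945,.02),"clay":(.6365,.182,.1005,.025),"blue":(.621,-.173,.107,.03),"ram":(.486,-.365,.119,.035),"salt":(.411,.211,.07,.02),"pinkA":(.533,.108,.0345,.03),"pinkB":(.486,-.097,.0345,.03)}.items(): print(k,top(c,*a))
E
```

```text
32.9 [ 0.4866 -0.3651  0.2011] 0.0853416724184815 [ 0.3  0.1 -0.9]
wrist [ 4.860e-01 -3.651e-01  3.590e-02  4.859e-01 -3.626e-01  1.175e-01
  7.090e-02  7.080e-02  4.934e+03]
delta world [-0.0006 -0.    ]
scene
dip [4.536e-01 3.422e-01 2.090e-02 4.547e-01 3.406e-01 9.530e-02 3.810e-02
 4.020e-02 1.180e+02]
clay [6.353e-01 1.790e-01 2.530e-02 6.365e-01 1.782e-01 1.003e-01 4.810e-02
 4.870e-02 2.600e+02]
blue [ 6.207e-01 -1.742e-01  3.030e-02  6.219e-01 -1.747e-01  1.071e-01
  5.860e-02  5.860e-02  5.300e+02]
ram [ 4.874e-01 -3.664e-01  3.660e-02  4.913e-01 -3.648e-01  1.186e-01
  6.800e-02  6.960e-02  6.330e+02]
salt [4.106e-01 2.095e-01 1.940e-02 4.135e-01 2.060e-01 7.130e-02 3.380e-02
 3.810e-02 1.010e+02]
pinkA [5.331e-01 1.080e-01 3.030e-02 5.344e-01 1.071e-01 3.420e-02 5.900e-02
 5.920e-02 3.130e+02]
pinkB [ 4.858e-01 -9.730e-02  3.030e-02  4.874e-01 -9.780e-02  3.420e-02
  5.790e-02  5.730e-02  3.660e+02]
side
dip [4.562e-01 3.450e-01 2.010e-02 4.562e-01 3.456e-01 9.450e-02 3.910e-02
 3.830e-02 4.390e+02]
clay [6.357e-01 1.833e-01 2.520e-02 6.356e-01 1.850e-01 1.005e-01 4.840e-02
 4.890e-02 4.340e+02]
blue [ 6.207e-01 -1.710e-01  3.070e-02  6.196e-01 -1.688e-01  1.072e-01
  5.890e-02  5.900e-02  2.680e+02]
ram [ 4.869e-01 -3.616e-01  3.670e-02  4.848e-01 -3.596e-01  1.178e-01
  6.730e-02  7.170e-02  2.450e+02]
salt [4.121e-01 2.130e-01 1.980e-02 4.121e-01 2.169e-01 7.120e-02 3.620e-02
 3.900e-02 2.320e+02]
pinkA [5.322e-01 1.105e-01 3.050e-02 5.319e-01 1.127e-01 3.490e-02 5.780e-02
 5.930e-02 4.660e+02]
pinkB [ 4.849e-01 -9.370e-02  3.040e-02  4.847e-01 -9.140e-02  3.500e-02
  5.900e-02  5.900e-02  3.010e+02]
```

View pics/scene9.png

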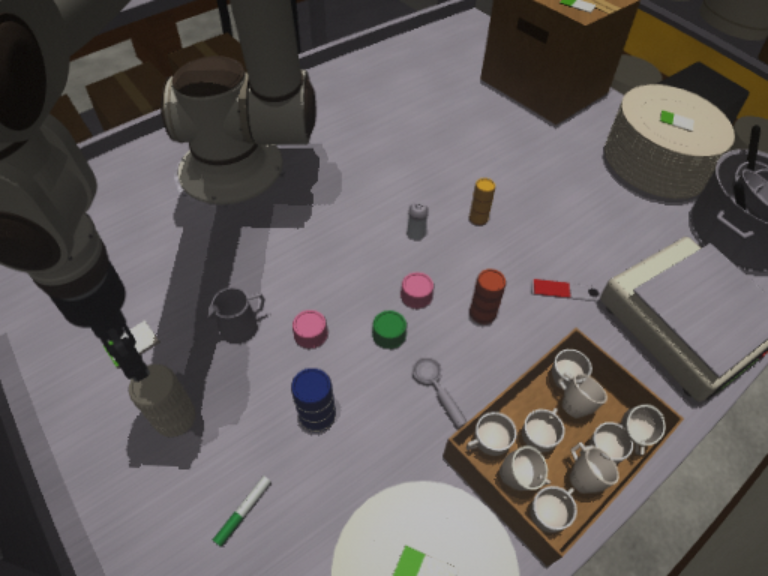

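The final scene view shows four piles of three: yellow (483,200), terracotta (488,295), blue (314,397) and cream (165,400). The jug, salt and look-alikes haven't moved, and the gripper is clear. Handing in.

```bash
python3 -c "
from station import *
print(close_job())"
```

```text
the job is handed in; nothing more can be done
None
```

I took the tower apart from the top (yellow, terracotta, blue, ramekin) and set each dish upside down on its own pile. I handed the job in at about 33 s; `close_job` reports no verdict.

**Centring:** the wrist camera measured each pile before placing and again after. The new dish sat within about 0.5 mm of the pile under it in all four cases. Release came at light contact, about 9 N at most.

**Final views:** the scene and side cameras show four piles of three with tops at the expected heights. The salt shaker and the two pink look-alikes measured within about 1 mm of where they started. I checked the milk jug and the green look-alike only by eye, and both look unmoved.

**Disagreement:** the scene and side cameras differ from each other by up to about 5 mm in y, the same direction as before the first move. I put this down to calibration error and placed by the wrist camera. Nothing else failed.

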